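# Level offcut stand for a headshell

## Robot

A 6-joint arm with a two-finger parallel gripper is mounted at the origin on the work surface. World frame = base frame: x ahead of the robot, y to its left, z up, the work surface at z = 0. Lengths are in m, angles in rad, forces in N, time in s.
With the tool pointing down it reaches from about 0.25 to 0.775 m from the base axis. Payload 4 kg.
Tool frame: the origin (TCP) lies at the very end of the fingers, on their centre line; the grasp point (between the pads) lies 19 mm behind it; z points along the fingers, y is the line along which they close (so a half turn about z gives the same grasp; the last joint's range is limited). The gripper opens to 85 mm and grips with 20 to 120 N. Pads are 22 mm wide; open, the fingers measure 114 mm over their backs; the gripper's body (76 mm by 85 mm) begins 54 mm behind the grasp point. The pads swing forward as they close: fully open they stand 13 mm farther back than shut.
Start: joints at [1.065, 0.087, 1.371, -0, 1.684, -0.103], TCP at [0.216, 0.506, 0.231] pointing down, gripper open.
Joint ranges: [-3.1, 3.1], [-0.76, 2.03], [0.27, 2.55], [-1.08, 4.22], [0.17, 2.65], [-2.57, 2.57]. Speed limits (rad/s): [2.79, 2.79, 3.14, 3.14, 3.14, 3.14].

## Interface

Orientations are given as [roll, pitch, yaw] about the fixed x, y, z axes, in that order (R = Rz(yaw) Ry(pitch) Rx(roll)).
In Python, from station import * gives the robot as it stands. The module is installed in compiled form; this text tells all that it offers.
- The arm moves only by the tool play_rows, never from a script. Its argument "rows" is a list of rows, each a list of 5 numbers: the shift along the tool's x, y, z in mm, then the turn about the tool's z in rad, then the finger opening in mm, from 0 to 85.4. A call has 1 to 8 rows; each row is the pose to reach, as a shift and turn from the pose commanded when the call began, along the tool's axes at that moment; what a row does not reach only later rows make up. A row lasts 1/10 s, in which the tool goes at most 50 mm and 8.59 degrees, less where a joint would pass 70% of its speed; a pose out of reach is approached as far as the arm can. A call with a gripper value outside its range is refused whole. The fingers move at their own pace and stop on an object; the grip force is fixed at half the most. Time passes only in rows, so rows that repeat a pose let the fingers close. It gives the time, the measured TCP pose, the force, the opening and the grip force at its end, in the units of the state.
- state(): the state, without advancing time (a new reading comes with each control period).
- get_image(name): name is "side" or "top"; returns the picture (400x640x3 uint8, red, green, blue); there is no depth.
- calibration(name): a dict with "intrinsics" (3x3 intrinsics, pixels), "xyz" and "attitude" of the camera in the world. Camera axes: x right, y down, z forward; pixel columns grow to the right and rows downward; lengths in m; the calibration is good to about 2 mm. A picture is of the moment at which its call begins. calibration takes no time and is no camera call.
- finish_job(): hands the job in; it is judged then, once.
The state is a dict: "time_s": time; "joint_pos": joint angles; "qvel": joint speeds; "tau": joint torques, N m; "tcp_pos": TCP position; "tcp_rot": TCP orientation; "ft_force": force on the tool from outside, world axes, zero at the start; "wrist_torque": the same for the moment, N m; "width": finger opening in m; "gripper_force": force on a finger pad.
Only numpy, scipy, OpenCV 4.12 (cv2) and the standard library are available. Lean on these libraries where they do the work, as an engineer would, in place of code of your own. Each camera call takes 0.05 s, during which the arm holds its last target. There are 200 camera calls.

## Task

Make a level stand for the headshell out of the two wedge-shaped wood offcuts: set the large one flat in the middle of the cork pad and let go, then lay the small one centred on its sloping top, turned so that the two slopes cancel and the upper face comes out level. Last, put the headshell gently, right way up as it lies now, on the middle of that level face, let go, and leave everything else on the lid where it is.

Things in the scene. Friction and masses are not known exactly. Their poses are not given: they have to be found in the camera images.
- pad_top (a point): Centre of the upper face of the fixed square cork pad, 140 x 140 x 5 mm thick, lying on the wooden lid; its upper face is 5 mm above the lid. z is up.
- large_offcut_mid (a point): Centre of the large pale wood wedge offcut, 14 mm above the middle of its flat underside, which starts down on the lid; loose, about 110 g. Main part 84 mm long (own x), 54 mm wide (own y; upright parallel sides, the ones to grasp). Thin end at -x, thick end at +x. A low stub 24 mm wide, 14 mm high sticks out 14 mm beyond the thick end on the +y half. Own z is square to the underside.
- large_offcut_top (a point): Middle of the large offcut's sloping upper face, 28 mm above its underside. The face rises at 10 degrees towards the offcut's +x: 20.6 mm high at the thin end, 35.4 mm at the thick end. This point's z axis is square to the face, its x axis runs up the slope.
- small_offcut_mid (a point): Centre of the small pale wood wedge offcut, 12 mm above the middle of its flat underside, which starts down on the lid; loose, about 60 g. Main part 56 mm long (own x), 44 mm wide (own y; upright parallel sides, the ones to grasp). Thin end at -x, thick end at +x. A low stub 22 mm wide, 12 mm high sticks out 14 mm beyond the thin end on the +y half. Own z is square to the underside.
- small_offcut_top (a point): Middle of the small offcut's sloping upper face, 24 mm above its underside. The face rises at 10 degrees towards the offcut's +x: 19.1 mm high at the thin end, 28.9 mm at the thick end. This point's z axis is square to the face and points straight up once the face is level (flat underside on the large one's slope, thin end over its thick end).
- headshell_mid (a point): Centre of the silver headshell with black cartridge, 9.5 mm above its flat underside; loose, 22 g, starts upright. Cartridge 30 (own x) x 17 x 14 mm high; on it the silver shell, 40 x 20 mm, 13 to 19 mm up, gripped by its long sides (20 mm apart along own y). A thin collar sticks out 17 mm at the -x end, a thin finger lift 15 mm on the +y side, 16.5 mm forward of centre. Own z is up.
- jar: Bystander: green glass jar with a metal twist cap, 64 mm diameter, 84 mm high; origin at the centre of its underside.
- protractor: Bystander: flat black aluminium protractor, 50 mm (own x) x 200 mm (own y) x 3 mm; origin at the centre of its underside.
- dowel_end: Bystander: short round dowel end standing upright, 24 mm diameter, 32 mm high; origin at the centre of its underside.
- stylus_brush: Bystander: small black stylus brush, about 84 mm long (own x), 14 mm wide, 12 mm high; origin at the centre of its underside.
- screwdriver: Bystander: screwdriver, 150 mm long, lying along its own x; origin at the centre of its underside.
Not all that is in view belongs to the job. What is shaped like the part that bears small_offcut_mid but turquoise is not meant. Leave any pink look-alike of the part that bears large_offcut_mid alone.

How it is judged:
By the outcome, as a careful person would: the job done as asked, in the order asked, and still so for the second after the job is handed in, with the robot touching nothing.
It also fails if it takes over 64 s, if anything falls off the work surface, if the arm or the gripper's body presses on something with over 40 N, if the wrist force passes 120 N, or if a joint passes its speed limit or range.

## Working session

There is one attempt and no reset: what is moved stays moved. The work goes in short steps, Python scripts to look and compute and a tool call to move; the robot and the scene stay as the last step left them, time stands still between calls to the robot, and variables do not carry over. Pictures are saved under pics/ and viewed, at most 10 in all, crops included, and the job is handed in when it is done.

Besides the shell and the picture viewer there is one more tool, called after "Emit:" as a command line: name --pt "numbers of a row" for each row, then --argument value for the rest. play_rows: Moves the arm, as the interface text tells. Its arguments: {"type":"object","properties":{"rows":{"type":"array"}},"required":["rows"]}

```bash
mkdir -p pics
python3 - <<'E'
from station import *
import cv2
for n in ("top","side"):
    cv2.imwrite(f"pics/{n}0.png",get_image(n)[:,:,::-1]); c=calibration(n); print(n,c)
s=state(); print(s)
E
```

```text
top {'intrinsics': array([[384.37782348,   0.        , 318.40150084],
       [  0.        , 384.37782348, 199.71941568],
       [  0.        ,   0.        ,   1.        ]]), 'xyz': array([ 0.4845422 , -0.01547825,  1.23551059]), 'attitude': array([-3.07325461, -0.01719008, -1.56893625])}
side {'intrinsics': array([[416.48814408,   0.        , 322.12218313],
       [  0.        , 416.48814408, 202.78428334],
       [  0.        ,   0.        ,   1.        ]]), 'xyz': array([0.42460078, 0.75288448, 0.60810864]), 'attitude': array([-2.18989037, -0.02041966, -2.93771424])}
{'time_s': 0.1, 'joint_pos': array([ 1.06490452e+00,  8.78728158e-02,  1.37210621e+00,  1.59806342e-06,
        1.68359999e+00, -1.03092753e-01]), 'qvel': array([-0.00056432, -0.00264055, -0.00102584, -0.00079097,  0.00294124,
       -0.00031324]), 'tau': array([ 1.89323597e-03, -3.53013539e+01, -3.14218247e+01, -1.52662083e-04,
        7.99203728e-03, -4.55643101e-05]), 'tcp_pos': array([0.21537916, 0.50558823, 0.23025913]), 'tcp_rot': array([-3.13961700e+00, -2.05997134e-04,  2.73879357e+00]), 'ft_force': array([-0.14284795, -0.10225577,  0.63464093]), 'wrist_torque': array([-0.01157576,  0.02919581, -0.01131457]), 'gripper_force': 0.0, 'width': 0.08514859815596312}
```

View pics/top0.png

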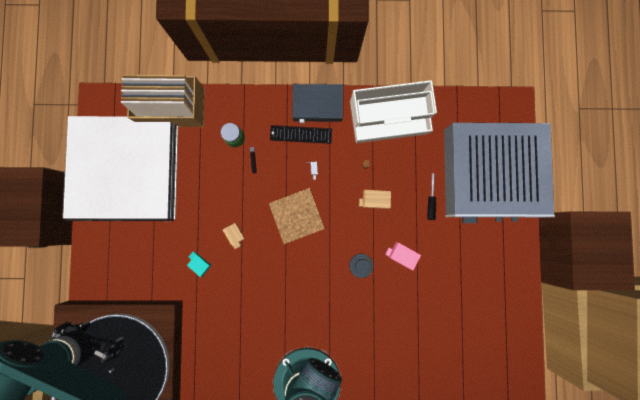

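View pics/side0.png

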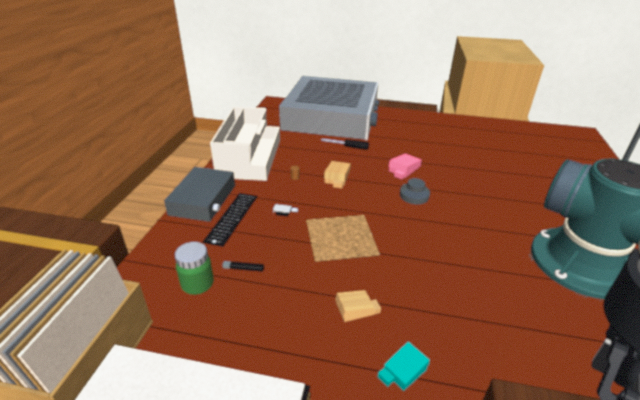

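The top view shows the pad at about (297,215), the large offcut at (376,199) with its stub to the left, and the small one at (233,236). The headshell is at (314,170), and the turquoise and pink decoys are at (198,264) and (404,256). I'll zoom in on the four parts.

Run:
```python
import cv2,numpy as np
def m(n,cs,o):
    I=cv2.imread(f"pics/{n}0.png"); t=[]
    for u,v in cs:
        c=I[v-19:v+19,u-25:u+25]; t.append(cv2.resize(c,(400,300),interpolation=cv2.INTER_CUBIC))
    cv2.imwrite(o,np.vstack([np.hstack(t[:2]),np.hstack(t[2:])]))
m("top",[(376,199),(233,236),(314,170),(297,215)],"pics/m_top.png")
m("side",[(337,174),(357,305),(286,210),(342,237)],"pics/m_side.png")
```

```text
(no output)
```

View pics/m_top.png

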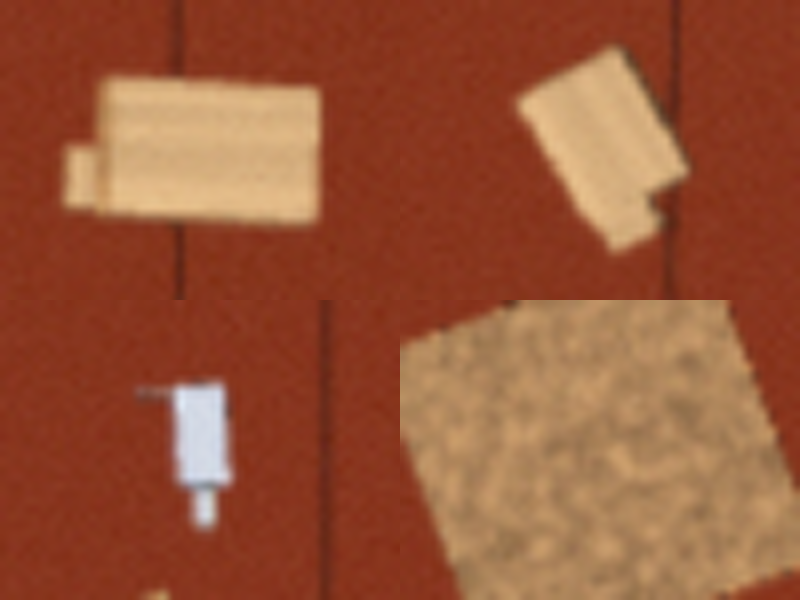

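View pics/m_side.png

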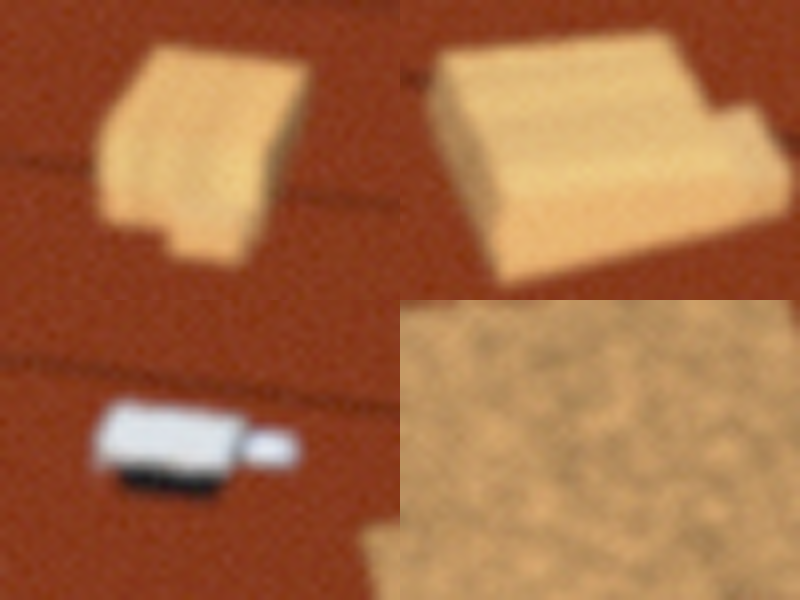

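The offcuts' thick ends and stubs match the description. Next I'll fit the known shapes to the silhouettes, one camera at a time and then both together.

```bash
cat > vis.py <<'E'
import cv2, numpy as np
from scipy.optimize import minimize
from scipy.spatial.transform import Rotation as Rn
from station import *
S=4
def box(x0,x1,y0,y1,z0,z1): return np.array([[x,y,z] for x in(x0,x1) for y in(y0,y1) for z in(z0,z1)],float)/1e3
def wedge(L,W,h0,h1,stub):
    b=box(-L/2,L/2,-W/2,W/2,0,1); top=b[:,2]>0; b[top,2]=np.where(b[top,0]<0,h0,h1)/1e3
    return [b,stub]
M=dict(large=wedge(84,54,20.6,35.4,box(42,56,3,27,0,14)),
       small=wedge(56,44,19.1,28.9,box(-42,-28,0,22,0,12)),
       head=[box(-15,15,-8.5,8.5,0,14),box(-20,20,-10,10,13,19),box(-37,-20,-3.5,3.5,12.5,17)],
       pad=[box(-70,70,-70,70,0,5)])
M['large'][1]=box(42,56,3,27,0,14)
CAL={n:calibration(n) for n in("top","side")}
def proj(n,P):
    c=CAL[n]; R=Rn.from_euler('xyz',c['attitude']).as_matrix()
    p=(P-c['xyz'])@R@c['intrinsics'].T
    return p[:,:2]/p[:,2:]
def ray(n,u,v,z):
    c=CAL[n]; R=Rn.from_euler('xyz',c['attitude']).as_matrix()
    d=R@np.linalg.inv(c['intrinsics'])@[u,v,1]; return c['xyz']+d*(z-c['xyz'][2])/d[2]
def mask(I,kind,thr=.55):
    I=cv2.resize(I,None,fx=S,fy=S,interpolation=cv2.INTER_CUBIC).astype(float)
    return (I[...,1]/(I[...,0]+1)>thr).astype(np.uint8)
def render(n,parts,p,z=0.,tilt=0.):
    m=np.zeros((400*S,640*S),np.uint8); R=(Rn.from_euler('z',p[2])*Rn.from_euler('y',tilt)).as_matrix()
    for b in parts:
        q=(proj(n,b@R.T+[p[0],p[1],z])+.5)*S-.5
        h=cv2.convexHull(q.astype(np.float32))
        cv2.fillConvexPoly(m,np.round(h*16).astype(np.int32),1,shift=4)
    return m
def fit(name,imgs,p0,z=0.,tilt=0.,r=35):
    parts=M[name]; ms={}
    for n,I in imgs.items():
        u,v=proj(n,np.array([[p0[0],p0[1],z+.01]]))[0]; ms[n]=(mask(I,name),slice(max(0,int((v-r)*S)),int((v+r)*S)),slice(max(0,int((u-r)*S)),int((u+r)*S)))
    def cost(q):
        p=np.array(p0)+np.array(q)*[.001,.001,.02]
        return sum((render(n,parts,p,z,tilt)[a,b]!=m[a,b]).sum()/S/S for n,(m,a,b) in ms.items())
    best=minimize(cost,[0,0,0],method='Nelder-Mead',options=dict(initial_simplex=[[-4,-4,-3],[6,-2,0],[0,6,2],[2,2,5]],xatol=.02,fatol=.05))
    p=np.array(p0)+best.x*[.001,.001,.02]
    return p,best.fun
E
python3 - <<'E'
from vis import *
I={n:cv2.imread(f"pics/{n}0.png")[:,:,::-1] for n in("top","side")}
g=dict(large=((376,199),1.55),small=((233,236),.49),head=((314,170),0.03),pad=((297,215),.35))
for k,(uv,y) in g.items():
    w=ray("top",*uv,.012)
    for cs in (("top",),("side",),("top","side")):
        p,f=fit(k,{n:I[n] for n in cs},[w[0],w[1],y],r=45 if k=='pad' else (18 if k=='head' else 26))
        print(k,cs,np.round(p*[1e3,1e3,57.3],1),round(f,1))
E
```

```text
large ('top',) [ 572.1 -222.9   86.8] 32.1
large ('side',) [ 571.6 -220.6   85.6] 70.1
large ('top', 'side') [ 571.7 -222.6   85.8] 103.9
small ('top',) [460.  232.7  30.7] 19.5
small ('side',) [457.6 233.4  30.8] 114.2
small ('top', 'side') [459.4 232.3  29.8] 137.5
head ('top',) [670.5 -20.7   5.3] 31.9
head ('side',) [671.5 -24.3   3.5] 49.2
head ('top', 'side') [671.2 -22.7   2.9] 90.4
pad ('top',) [518.   34.6  20.9] 85.7
pad ('side',) [516.7  35.8  20.9] 120.7
pad ('top', 'side') [518.   34.7  20.7] 220.1
```

```bash
cat > mv.py <<'E'
import sys, numpy as np
from station import *
from scipy.spatial.transform import Rotation as Rn
# target x y z (mm), tool yaw (deg)
def go(x,y,z,yaw):
    s=state(); R=Rn.from_euler('xyz',s['tcp_rot']).as_matrix()
    d=R.T@(np.array([x,y,z])-s['tcp_pos']*1e3); t=s['tcp_rot'][2]-np.radians(yaw); t=(t+np.pi)%(2*np.pi)-np.pi
    print('shift',np.round(d,1),'turn',round(t,3),'| t',s['time_s'],'pos',np.round(s['tcp_pos']*1e3,1),np.round(np.degrees(s['tcp_rot']),2),'F',np.round(s['ft_force'],1),'w',round(s['width']*1e3,1),'grip',s['gripper_force'])
if __name__=='__main__': go(*map(float,sys.argv[1:]))
E
python3 mv.py 572 -222.5 120 86
```

```text
shift [-613.5 -529.8  111.2] turn 1.238 | t 0.1 pos [215.4 505.6 230.3] [-1.7989e+02 -1.0000e-02  1.5692e+02] F [-0.1 -0.1  0.6] w 85.1 grip 0.0
```

Emit:
play_rows --pt "-613.5 -529.8 80 1.238 85" --pt "-613.5 -529.8 80 1.238 85" --pt "-613.5 -529.8 80 1.238 85" --pt "-613.5 -529.8 80 1.238 85" --pt "-613.5 -529.8 80 1.238 85" --pt "-613.5 -529.8 80 1.238 85" --pt "-613.5 -529.8 80 1.238 85" --pt "-613.5 -529.8 80 1.238 85"

```text
time_s: 0.9
tcp_pos: [0.3909, 0.1467, 0.1916]
tcp_rot: [3.142, -0.0, 1.533]
ft_force: [0.9, 1.1, 1.2]
width: 0.085
gripper_force: 0.0
```

```bash
python3 mv.py 572 -222.5 120 86
```

```text
shift [-362.   194.9   71.5] turn 0.032 | t 0.9 pos [390.9 146.7 191.6] [ 1.7999e+02 -1.0000e-02  8.7830e+01] F [0.9 1.1 1.2] w 85.0 grip 0.0
```

Emit:
play_rows --pt "-355 194 71 0.03 85" --pt "-355 194 71 0.03 85" --pt "-355 194 71 0.03 85" --pt "-355 194 71 0.03 85" --pt "-355 194 71 0.03 85" --pt "-355 194 71 0.03 85" --pt "-355 194 71 0.03 85" --pt "-355 194 71 0.03 85"

```text
time_s: 1.7
tcp_pos: [0.5688, -0.2049, 0.1218]
tcp_rot: [-3.141, -0.001, 1.508]
ft_force: [0.3, 0.6, 0.9]
width: 0.0852
gripper_force: 0.0
```

Run:
```python
from vis import *
import mv
for n in("top","side"):
    I=get_image(n); cv2.imwrite(f"pics/{n}1.png",I[:,:,::-1])
mv.go(572,-222.5,8,86)
a=cv2.imread("pics/top1.png")[160:240,310:430]; b=cv2.imread("pics/side1.png")[100:200,270:420]
cv2.imwrite("pics/c1.png",np.hstack([cv2.resize(a,(400,267)),cv2.resize(b,(400,267))]))
```

```text
shift [-14.2   4.9 110.5] turn 0.002 | t 1.8 pos [ 568.6 -208.   118.5] [-1.7971e+02  1.0000e-02  8.6130e+01] F [-1.2  0.6  0.1] w 85.1 grip 0.0
```

View pics/c1.png

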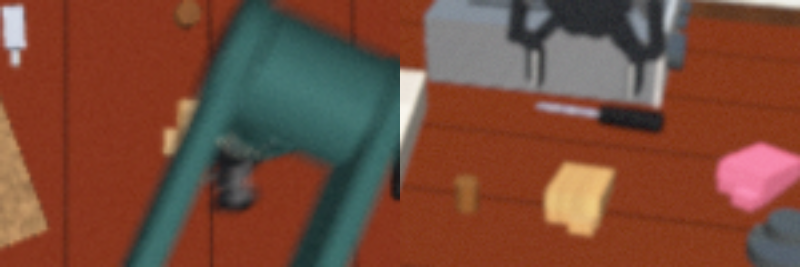

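The arm hides the offcut from above. In the side view the open fingers hang directly over it, and nothing is in the way, so I'll descend.

Emit:
play_rows --pt "-14 5 70 0 85" --pt "-14 5 70 0 85" --pt "-14 5 100 0 85" --pt "-14 5 112 0 85" --pt "-14 5 112 0 85" --pt "-14 5 112 0 50" --pt "-14 5 112 0 50" --pt "-14 5 112 0 50"

```text
time_s: 2.6
tcp_pos: [0.5745, -0.218, 0.014]
tcp_rot: [3.137, 0.002, 1.509]
ft_force: [0.1, -0.9, -0.9]
width: 0.0522
gripper_force: 65.1
```

Emit:
play_rows --pt "0 0 0 0 48" --pt "0 0 0 0 48"

```text
time_s: 2.8
tcp_pos: [0.5744, -0.218, 0.0137]
tcp_rot: [3.137, 0.002, 1.509]
ft_force: [-0.2, 1.0, 6.3]
width: 0.0521
gripper_force: 66.0
```

```bash
python3 mv.py 572 -222.5 60 86
```

```text
shift [ -4.8  -1.9 -46.3] turn 0.008 | t 2.8 pos [ 574.4 -218.    13.7] [1.7973e+02 1.0000e-01 8.6460e+01] F [-0.2  1.   6.3] w 52.1 grip 66.00386023521423
```

Emit:
play_rows --pt "0 0 -20 0 48" --pt "0 0 -50 0 48" --pt "0 0 -70 0 48" --pt "0 0 -70 0 48" --pt "0 0 -70 0 48"

```text
time_s: 3.3
tcp_pos: [0.5726, -0.2173, 0.0808]
tcp_rot: [3.141, 0.0, 1.509]
ft_force: [0.3, 0.3, -0.6]
width: 0.0523
gripper_force: 65.2
```

```bash
python3 mv.py 517 30 90 110.8
```

```text
shift [243.3 -70.8  -9.3] turn -0.425 | t 3.3 pos [ 572.6 -217.3   80.8] [179.98   0.    86.45] F [ 0.3  0.3 -0.6] w 52.3 grip 65.24845361709595
```

Emit:
play_rows --pt "252.5 -72 0 -0.425 48" --pt "252.5 -72 0 -0.425 48" --pt "252.5 -72 0 -0.425 48" --pt "252.5 -72 0 -0.425 48" --pt "252.5 -72 0 -0.425 48" --pt "252.5 -72 0 -0.425 48" --pt "252.5 -72 0 -0.425 48" --pt "252.5 -72 0 -0.425 48"

```text
time_s: 4.1
tcp_pos: [0.5161, 0.0383, 0.0798]
tcp_rot: [-3.14, 0.0, 1.934]
ft_force: [0.5, -0.3, -1.4]
width: 0.0526
gripper_force: 65.2
```

Run:
```python
from vis import *
import mv
T=[]
for n,(v,u) in dict(top=(150,240),side=(170,290)).items():
    I=get_image(n); cv2.imwrite(f"pics/{n}2.png",I[:,:,::-1]); T.append(cv2.resize(I[v:v+100,u:u+133,::-1],(400,300)))
mv.go(516.3,39.2,10,110.8)
cv2.imwrite("pics/c2.png",np.hstack(T))
```

```text
shift [ 1.7  0.3 70.3] turn -0.002 | t 4.2 pos [516.7  37.5  80.3] [-1.7995e+02  2.0000e-02  1.1068e+02] F [ 0.4 -0.1 -1.7] w 52.2 grip 65.18518567085266
```

View pics/c2.png

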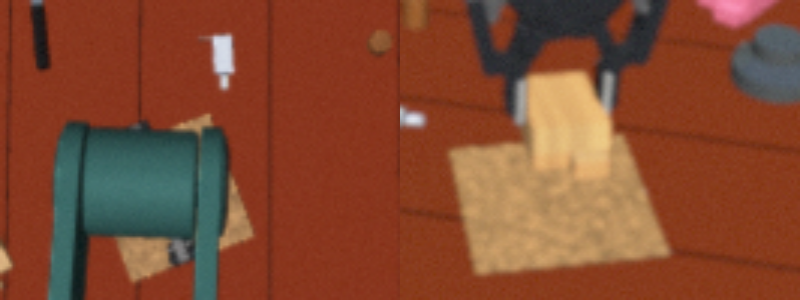

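The side view shows the large offcut held level over the pad, thick end towards the camera. I'll lower it by about 61.5 mm.

Emit:
play_rows --pt "1.7 0.3 40 0 48" --pt "1.7 0.3 52 0 48" --pt "1.7 0.3 57 0 48" --pt "1.7 0.3 60 0 48" --pt "1.7 0.3 61 0 48" --pt "1.7 0.3 61 0 48"

```text
time_s: 4.8
tcp_pos: [0.517, 0.0407, 0.021]
tcp_rot: [3.14, 0.001, 1.934]
ft_force: [0.1, 0.2, -1.0]
width: 0.0521
gripper_force: 65.1
```

```bash
python3 mv.py 516.3 39.2 18.7 110.8
```

```text
shift [-1.1 -1.2  2.3] turn -0.0 | t 4.8 pos [517.   40.7  21. ] [1.7989e+02 4.0000e-02 1.1079e+02] F [ 0.1  0.2 -1. ] w 52.1 grip 65.13332962989807
```

Emit:
play_rows --pt "-1 -1 1.5 0 48" --pt "-1 -1 2.5 0 48" --pt "-1 -1 3 0 48" --pt "-1 -1 3 0 48"

```text
time_s: 5.2
tcp_pos: [0.5162, 0.0394, 0.0187]
tcp_rot: [3.14, 0.001, 1.934]
ft_force: [-3.1, -0.8, 5.3]
width: 0.0524
gripper_force: 65.9
```

```bash
python3 mv.py 516.3 39.2 18.7 110.8
```

```text
shift [-0.2  0.  -0. ] turn 0.0 | t 5.2 pos [516.2  39.4  18.7] [1.7991e+02 6.0000e-02 1.1081e+02] F [-3.1 -0.8  5.3] w 52.4 grip 65.92035412788391
```

Emit:
play_rows --pt "-1 -1 3 0 56" --pt "-1 -1 3 0 66" --pt "-1 -1 3 0 80" --pt "-1 -1 -20 0 85" --pt "-1 -1 -60 0 85" --pt "-1 -1 -100 0 85" --pt "-1 -1 -100 0 85"

```text
time_s: 5.9
tcp_pos: [0.5193, 0.0382, 0.1239]
tcp_rot: [3.129, 0.005, 1.934]
ft_force: [1.3, 0.3, 1.1]
width: 0.0848
gripper_force: 0.0
```

```bash
python3 mv.py 459.5 232.5 110 210.3
```

```text
shift [202.9  13.   13. ] turn -1.737 | t 5.9 pos [519.3  38.2 123.9] [179.28   0.29 110.8 ] F [1.3 0.3 1.1] w 84.8 grip 0.0
```

Emit:
play_rows --pt "203 13 0 -1.737 85" --pt "203 13 0 -1.737 85" --pt "203 13 0 -1.737 85" --pt "203 13 0 -1.737 85" --pt "203 13 0 -1.737 85" --pt "203 13 0 -1.737 85" --pt "203 13 0 -1.737 85" --pt "203 13 0 -1.737 85"

```text
time_s: 6.7
tcp_pos: [0.4545, 0.2329, 0.116]
tcp_rot: [-3.141, -0.001, 3.141]
ft_force: [0.3, 0.8, 0.3]
width: 0.0849
gripper_force: 0.0
```

```bash
python3 mv.py 459.5 232.5 110 210.3
```

```text
shift [-5.  -0.4  6. ] turn -0.53 | t 6.7 pos [454.5 232.9 116. ] [-1.7998e+02 -7.0000e-02  1.7996e+02] F [0.3 0.8 0.3] w 84.9 grip 0.0
```

Emit:
play_rows --pt "-4.5 -0.5 6 -0.53 85" --pt "-4.5 -0.5 6 -0.53 85" --pt "-4.5 -0.5 6 -0.53 85" --pt "-4.5 -0.5 6 -0.53 85" --pt "-4.5 -0.5 6 -0.53 85"

```text
time_s: 7.2
tcp_pos: [0.4592, 0.232, 0.1101]
tcp_rot: [3.141, -0.001, -2.62]
ft_force: [-0.2, -0.1, -0.3]
width: 0.0848
gripper_force: 0.0
```

Run:
```python
from vis import *
import mv
T=[]
for n,(v,u) in dict(top=(150,210),side=(210,290)).items():
    I=get_image(n); cv2.imwrite(f"pics/{n}3.png",I[:,:,::-1]); T.append(cv2.resize(I[v:v+120,u:u+160,::-1],(400,300)))
mv.go(459.5,232.5,13,210.3)
cv2.imwrite("pics/c3.png",np.hstack(T))
```

```text
shift [-0.4  0.3 97.3] turn -0.008 | t 7.3 pos [459.3 232.1 110.3] [ 1.7999e+02 -4.0000e-02 -1.5018e+02] F [ 0.3 -0.3 -0.2] w 84.9 grip 0.0
```

View pics/c3.png

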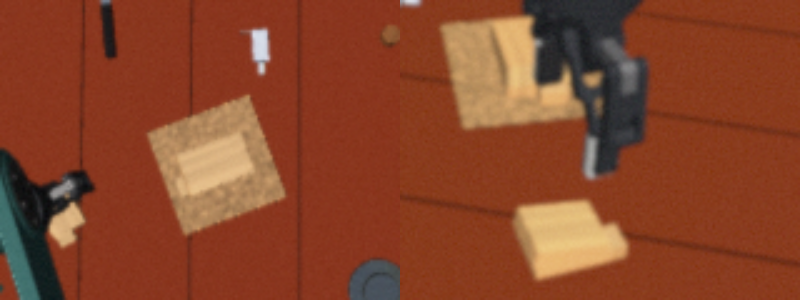

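Seen from above, the large offcut sits in the middle of the pad, aligned with its edges. I'll fit its pose by brightness against the cork.

```bash
cat >> vis.py <<'E'
def bright(thr):
    def f(I,kind):
        J=cv2.resize(cv2.GaussianBlur(I,(0,0),.7),None,fx=S,fy=S,interpolation=cv2.INTER_CUBIC)
        return (J[...,1]>thr).astype(np.uint8)
    return f
E
python3 - <<'E'
import vis; from vis import *
I=cv2.imread("pics/top3.png")[:,:,::-1]
print('G cork',I[190:200,290:300,1].mean(),'wood',I[212:217,292:300,1].mean())
p,f=fit('pad',{'top':I},[.518,.0347,.36],r=45); print('pad',p*[1e3,1e3,57.3],f)
for t in(150,160,170):
    vis.mask=bright(t); p,f=fit('large',{'top':I},[.518,.0347,1.93],z=.005,r=22); print(t,p*[1e3,1e3,57.3],f)
E
```

```text
G cork 108.8 wood 178.2
pad [518.11366662  34.42369751  20.58606772] 81.5
150 [519.463919    34.898364   110.47007722] 33.75
160 [519.23184284  34.47789513 110.55308447] 30.375
170 [517.70569856  33.71263696 109.29040868] 87.8125
```

Emit:
play_rows --pt "-0.5 0 50 0 85" --pt "-0.5 0 80 0 85" --pt "-0.5 0 92 0 85" --pt "-0.5 0 97 0 85" --pt "-0.5 0 97 0 85" --pt "-0.5 0 97 0 40" --pt "-0.5 0 97 0 38" --pt "-0.5 0 97 0 38"

```text
time_s: 8.1
tcp_pos: [0.4609, 0.2328, 0.0153]
tcp_rot: [-3.141, 0.003, -2.62]
ft_force: [-0.4, 0.2, 9.9]
width: 0.0436
gripper_force: 10.7
```

Emit:
play_rows --pt "0 0 0 0 38" --pt "0 0 0 0 38"

```text
time_s: 8.3
tcp_pos: [0.4614, 0.2329, 0.0158]
tcp_rot: [-3.141, 0.004, -2.619]
ft_force: [-0.9, -0.6, 5.8]
width: 0.0419
gripper_force: 61.3
```

```bash
python3 mv.py 459.5 232.5 100 210.3
```

```text
shift [  1.5   0.5 -84.2] turn -0.007 | t 8.3 pos [461.4 232.9  15.8] [-179.97    0.22 -150.08] F [-0.9 -0.6  5.8] w 41.9 grip 61.3094437122345
```

Emit:
play_rows --pt "0 0 -10 0 38" --pt "0 0 -30 0 38" --pt "0 0 -60 0 38" --pt "0 0 -85 0 38" --pt "0 0 -85 0 38" --pt "0 0 -85 0 38"

```text
time_s: 8.9
tcp_pos: [0.46, 0.2324, 0.0992]
tcp_rot: [-3.141, 0.001, -2.619]
ft_force: [-0.2, 0.8, -1.3]
width: 0.0419
gripper_force: 60.8
```

Run:
```python
from vis import *
import mv
I=get_image("side"); cv2.imwrite("pics/side4.png",I[:,:,::-1]); 
mv.go(519,35,110,110.5)
cv2.imwrite("pics/c4.png",cv2.resize(I[190:310,290:450,::-1],(800,600),interpolation=cv2.INTER_CUBIC))
```

```text
shift [  46.5 -200.6  -12. ] turn 1.735 | t 8.95 pos [459.2 232.1  98. ] [ 1.7998e+02 -1.0000e-01 -1.5008e+02] F [-0.3 -1.  -1. ] w 42.3 grip 60.84283232688904
```

View pics/c4.png

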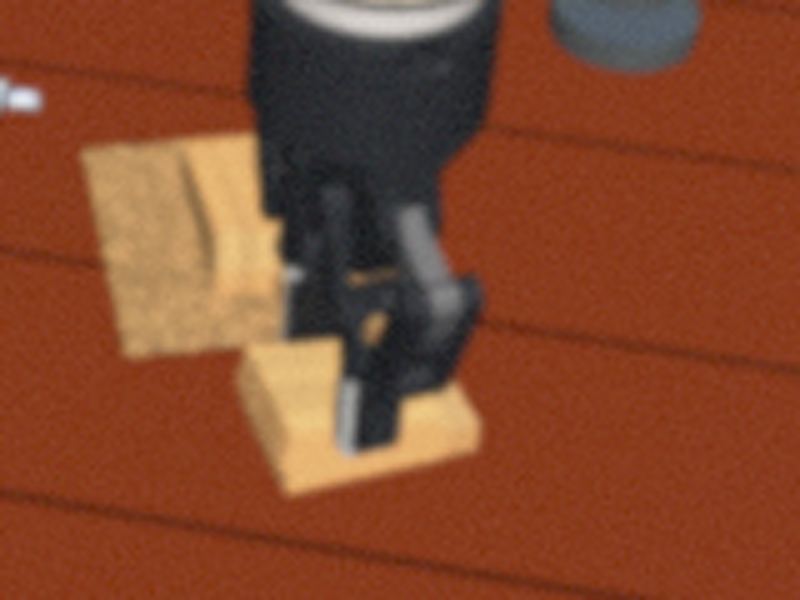

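The tips overlap the small wedge's side well and it hangs level. Next I'll take it over the large one.

Emit:
play_rows --pt "47 -203.5 -5 1.735 38" --pt "47 -203.5 -5 1.735 38" --pt "47 -203.5 -5 1.735 38" --pt "47 -203.5 -5 1.735 38" --pt "47 -203.5 -5 1.735 38" --pt "47 -203.5 -5 1.735 38" --pt "47 -203.5 -5 1.735 38" --pt "47 -203.5 -5 1.735 38"

```text
time_s: 9.75
tcp_pos: [0.5193, 0.0322, 0.1014]
tcp_rot: [-3.139, -0.004, 2.457]
ft_force: [-0.1, 0.6, -0.2]
width: 0.042
gripper_force: 61.0
```

```bash
python3 mv.py 520.2 32.2 100 110.5
```

```text
shift [-0.7  0.6  1.4] turn 0.528 | t 9.75 pos [519.3  32.2 101.4] [-179.84   -0.23  140.76] F [-0.1  0.6 -0.2] w 42.0 grip 60.993536710739136
```

Emit:
play_rows --pt "-0.5 0.5 2 0.528 38" --pt "-0.5 0.5 2 0.528 38" --pt "-0.5 0.5 2 0.528 38" --pt "-0.5 0.5 2 0.528 38" --pt "-0.5 0.5 2 0.528 38" --pt "-0.5 0.5 2 0.528 38"

```text
time_s: 10.35
tcp_pos: [0.5205, 0.0327, 0.1003]
tcp_rot: [-3.139, -0.001, 1.937]
ft_force: [-0.9, -0.2, 0.0]
width: 0.0419
gripper_force: 61.0
```

Run:
```python
from vis import *
import mv
I=get_image("side"); cv2.imwrite("pics/side5.png",I[:,:,::-1]); 
mv.go(520.2,32.2,58,110.5)
cv2.imwrite("pics/c5.png",cv2.resize(I[160:280,270:430,::-1],(800,600),interpolation=cv2.INTER_CUBIC))
```

```text
shift [-0.3 -0.6 42.7] turn 0.009 | t 10.4 pos [520.7  32.6 100.7] [-1.7988e+02 -6.0000e-02  1.1099e+02] F [-0.7 -0.1 -0.2] w 41.6 grip 60.98993539810181
```

View pics/c5.png

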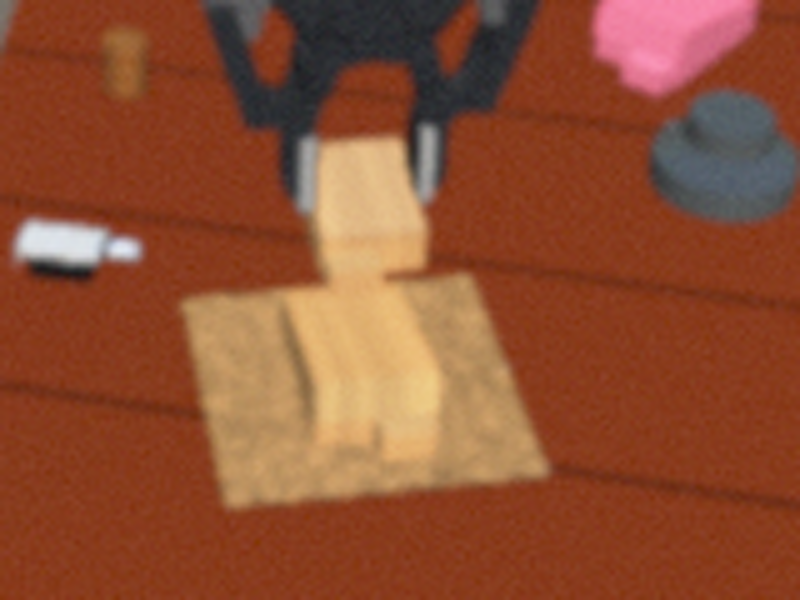

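The small offcut hangs above the large one with its stub towards the large one's thick end, and the large wedge sits square on the pad. I'll lower it until it touches.

Emit:
play_rows --pt "-0.3 -0.6 25 0.008 38" --pt "-0.3 -0.6 37 0.008 38" --pt "-0.3 -0.6 41 0.008 38" --pt "-0.3 -0.6 42 0.008 38" --pt "-0.3 -0.6 42 0.008 38"

```text
time_s: 10.9
tcp_pos: [0.5214, 0.0321, 0.0603]
tcp_rot: [3.141, 0.0, 1.928]
ft_force: [-0.3, -0.3, -0.1]
width: 0.0416
gripper_force: 61.0
```

Emit:
play_rows --pt "0 0 1 0 38" --pt "0 0 1 0 38"

```text
time_s: 11.1
tcp_pos: [0.5215, 0.0321, 0.0596]
tcp_rot: [3.14, 0.0, 1.928]
ft_force: [0.2, 0.4, -0.9]
width: 0.0417
gripper_force: 61.0
```

Emit:
play_rows --pt "0 0 1 0 38" --pt "0 0 1 0 38"

```text
time_s: 11.3
tcp_pos: [0.5211, 0.0321, 0.058]
tcp_rot: [3.141, 0.0, 1.928]
ft_force: [0.6, -0.7, -0.9]
width: 0.0418
gripper_force: 61.0
```

```bash
python3 mv.py 520.2 32.2 56 110.5
```

```text
shift [ 0.4 -0.8  2. ] turn -0.001 | t 11.3 pos [521.1  32.1  58. ] [179.98   0.   110.45] F [ 0.6 -0.7 -0.9] w 41.8 grip 61.016643047332764
```

Emit:
play_rows --pt "0.4 -0.7 1 0 38" --pt "0.4 -0.7 1 0 38"

```text
time_s: 11.5
tcp_pos: [0.52, 0.0323, 0.0567]
tcp_rot: [-3.141, -0.0, 1.928]
ft_force: [-0.9, 0.2, -0.2]
width: 0.0419
gripper_force: 61.0
```

Emit:
play_rows --pt "0 0 1 0 38" --pt "0 0 1 0 38"

```text
time_s: 11.7
tcp_pos: [0.5201, 0.0323, 0.0557]
tcp_rot: [-3.141, -0.0, 1.928]
ft_force: [-0.7, 0.5, -0.9]
width: 0.0421
gripper_force: 61.0
```

Emit:
play_rows --pt "0 0 1 0 38" --pt "0 0 1 0 38"

```text
time_s: 11.9
tcp_pos: [0.5203, 0.0322, 0.0552]
tcp_rot: [3.141, 0.0, 1.928]
ft_force: [-0.9, -0.4, 1.2]
width: 0.0419
gripper_force: 61.3
```

```bash
python3 mv.py 520.2 32.2 56 110.5
```

```text
shift [ 0.1 -0.1 -0.8] turn -0.001 | t 11.9 pos [520.3  32.2  55.2] [1.7999e+02 1.0000e-02 1.1045e+02] F [-0.9 -0.4  1.2] w 41.9 grip 61.27744674682617
```

Emit:
play_rows --pt "0 0 1 0 38" --pt "0 0 1 0 38"

```text
time_s: 12.1
tcp_pos: [0.5205, 0.032, 0.0546]
tcp_rot: [3.141, 0.001, 1.928]
ft_force: [-2.5, -1.8, 3.8]
width: 0.0424
gripper_force: 61.6
```

Emit:
play_rows --pt "0 0 1 0 38" --pt "0 0 1 0 38"

```text
time_s: 12.3
tcp_pos: [0.5206, 0.032, 0.0539]
tcp_rot: [3.141, 0.001, 1.928]
ft_force: [-1.9, -1.6, 7.3]
width: 0.0417
gripper_force: 61.8
```

Emit:
play_rows --pt "0 0 1 0 38" --pt "0 0 2 0 38" --pt "0 0 2 0 38"

```text
time_s: 12.6
tcp_pos: [0.5209, 0.0318, 0.053]
tcp_rot: [3.14, 0.001, 1.928]
ft_force: [-3.4, -2.5, 11.4]
width: 0.042
gripper_force: 62.3
```

Emit:
play_rows --pt "0 0 1 0 38" --pt "0 0 2 0 38" --pt "0 0 2 0 38"

```text
time_s: 12.9
tcp_pos: [0.5217, 0.0314, 0.0513]
tcp_rot: [3.138, 0.003, 1.928]
ft_force: [-2.6, -3.1, 9.7]
width: 0.0419
gripper_force: 62.9
```

It's pivoting in the grip as intended, so I'll keep going.

Emit:
play_rows --pt "0 0 1 0 38" --pt "0 0 2 0 38" --pt "0 0 2 0 38"

```text
time_s: 13.2
tcp_pos: [0.5224, 0.031, 0.05]
tcp_rot: [3.137, 0.004, 1.927]
ft_force: [-1.5, -4.6, 12.8]
width: 0.0421
gripper_force: 63.4
```

Emit:
play_rows --pt "0 0 1 0 38" --pt "0 0 2 0 38" --pt "0 0 2 0 38"

```text
time_s: 13.5
tcp_pos: [0.5229, 0.0303, 0.0486]
tcp_rot: [3.136, 0.006, 1.927]
ft_force: [-2.3, -5.0, 14.0]
width: 0.0417
gripper_force: 64.1
```

Run:
```python
from vis import *
import mv
I=get_image("side"); cv2.imwrite("pics/side6.png",I[:,:,::-1]); 
mv.go(520.2,32.2,58,110.5)
cv2.imwrite("pics/c6.png",cv2.resize(I[160:280,270:430,::-1],(800,600),interpolation=cv2.INTER_CUBIC))
```

```text
shift [ 2.7 -1.9 -9.4] turn -0.001 | t 13.55 pos [522.9  30.3  48.6] [179.71   0.33 110.43] F [-1.7 -5.4 13.6] w 42.1 grip 64.04530048370361
```

View pics/c6.png

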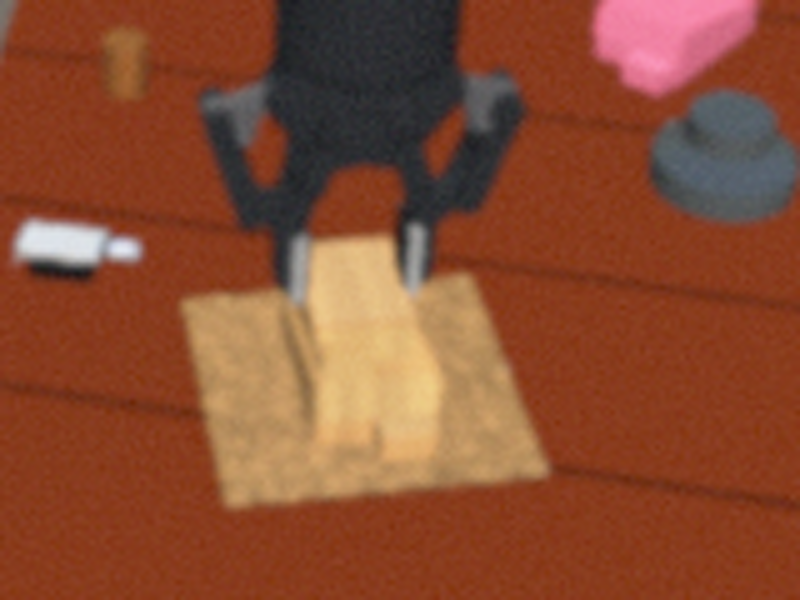

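Emit:
play_rows --pt "1.3 -0.8 -1 0 38" --pt "2.5 -1.6 -2 0 38" --pt "2.5 -1.6 -2 0 38"

```text
time_s: 13.85
tcp_pos: [0.5214, 0.0326, 0.0499]
tcp_rot: [3.134, 0.006, 1.927]
ft_force: [2.9, -3.8, 7.2]
width: 0.0418
gripper_force: 63.4
```

```bash
python3 mv.py 520.2 32.2 48 110.5
```

```text
shift [ 0.  -1.3  1.9] turn -0.001 | t 13.85 pos [521.4  32.6  49.9] [179.56   0.33 110.42] F [ 2.9 -3.8  7.2] w 41.8 grip 63.363250494003296
```

Emit:
play_rows --pt "-1 -0.6 0 0 38" --pt "-1.9 -1 0 0 38" --pt "-1.9 -1 0 0 42.5" --pt "-1.9 -1 0 0 44" --pt "-1.9 -1 0 0 45" --pt "-1.9 -1 0 0 45"

```text
time_s: 14.45
tcp_pos: [0.5171, 0.0322, 0.0462]
tcp_rot: [-3.141, -0.001, 1.928]
ft_force: [0.3, -0.2, 0.4]
width: 0.045
gripper_force: 0.3
```

```bash
python3 mv.py 520.9 30.4 48 110.5
```

```text
shift [-3.   3.  -1.8] turn -0.001 | t 14.45 pos [517.1  32.2  46.2] [-1.7995e+02 -5.0000e-02  1.1046e+02] F [ 0.3 -0.2  0.4] w 45.0 grip 0.3058320377022028
```

Emit:
play_rows --pt "0 0 -1.5 0 45" --pt "0 1 -1.5 0 45" --pt "0 2 -1.5 0 45" --pt "0 2.9 -1.5 0 45" --pt "0 2.9 -1.5 0 45" --pt "0 2.9 -1.5 0 45"

```text
time_s: 15.05
tcp_pos: [0.5203, 0.033, 0.0483]
tcp_rot: [-3.142, -0.0, 1.928]
ft_force: [-0.4, 0.6, 0.7]
width: 0.0447
gripper_force: 0.1
```

```bash
python3 mv.py 520.9 30.4 48 110.5
```

```text
shift [-2.6 -0.3  0.3] turn -0.001 | t 15.05 pos [520.3  33.   48.3] [-1.8000e+02 -1.0000e-02  1.1046e+02] F [-0.4  0.6  0.7] w 44.7 grip 0.05628268816508353
```

Now I'll open fully, retreat upward and move off towards the headshell, leaving the view clear for a fit.

Emit:
play_rows --pt "0 0 0 0 52" --pt "0 0 0 0 65" --pt "0 0 -10 0 70" --pt "0 0 -50 0 70" --pt "0 0 -70 0 70" --pt "0 0 -70 0 70"

```text
time_s: 15.65
tcp_pos: [0.5232, 0.0328, 0.1235]
tcp_rot: [3.133, 0.004, 1.928]
ft_force: [-0.0, -0.1, 0.3]
width: 0.0701
gripper_force: 0.0
```

```bash
python3 mv.py 671 -22.5 110 183
```

```text
shift [-103.4  119.    15. ] turn -1.266 | t 15.65 pos [523.2  32.8 123.5] [179.49   0.21 110.45] F [-0.  -0.1  0.3] w 70.1 grip 0.0
```

Emit:
play_rows --pt "-252 -278 0 0 70" --pt "-252 -278 0 0 70" --pt "-252 -278 0 0 70" --pt "-252 -278 0 0 70" --pt "-252 -278 0 0 70" --pt "-252 -278 0 0 70" --pt "-252 -278 0 0 70" --pt "-252 -278 0 0 70"

```text
time_s: 16.45
tcp_pos: [0.3455, -0.3029, 0.1177]
tcp_rot: [-3.14, -0.0, 1.924]
ft_force: [0.2, 0.7, -0.6]
width: 0.0702
gripper_force: 0.0
```

```bash
cat > chk.py <<'E'
import sys,vis; from vis import *
import mv
k=sys.argv[1]
I={n:get_image(n) for n in("top","side")}
for n in I: cv2.imwrite(f"pics/{n}{k}.png",I[n][:,:,::-1])
R=lambda a:Rn.from_euler('y',a).as_matrix()
# joint fit of large + small in the top/side silhouette above cork; small is in the large's frame
a=np.radians(10)
def parts(dx,dy,dyaw):
    Rs=R(-a)@Rn.from_euler('z',np.pi+dyaw).as_matrix()
    o=np.array([0,0,.028])+R(-a)@[dx,dy,0]
    return [M['large'][0],M['large'][1]]+[b@Rs.T+o for b in M['small']]
def edges(n,q):   # mean gradient magnitude along the projected outline of the small one's top face
    p=np.array([.5193,.0346,np.radians(110.5)]); Rz=Rn.from_euler('z',p[2]).as_matrix()
    b=parts(q[0]/1e3,q[1]/1e3,np.radians(q[2]))[2]; t=b[[1,3,7,5]]
    uv=proj(n,t@Rz.T+[p[0],p[1],.005]); s=np.linspace(0,1,40)[:,None]
    return [uv[i]*(1-s)+uv[(i+1)%4]*s for i in range(4)]
def score(n,q):
    m=0
    for L in edges(n,q):
        d=L[-1]-L[0]; nrm=np.array([d[1],-d[0]])/np.hypot(*d)
        f=lambda o:cv2.remap(G[n],(L[:,0]+o*nrm[0]).astype(np.float32)[None],(L[:,1]+o*nrm[1]).astype(np.float32)[None],cv2.INTER_CUBIC)[0]
        m+=(np.abs(f(.8)-f(-.8)).mean(-1) if f(.8).ndim>1 else np.abs(f(.8)-f(-.8))).mean()
    return m
G={n:cv2.GaussianBlur(I[n].astype(np.float32),(0,0),.6) for n in I}
import itertools
for ns in(("top",),("side",),("top","side")):
    r=[(sum(score(n,q) for n in ns),q) for q in itertools.product(np.arange(-12,12.1,1),np.arange(-8,8.1,1),(-4,-2,0,2,4))]
    r.sort(key=lambda t:-t[0]); print(ns,[(round(float(s),1),tuple(map(float,q))) for s,q in r[:4]])
p,f=fit('pad',{'top':I['top']},[.518,.0347,.36],r=45); print('pad',p*[1e3,1e3,57.3],f)
mv.go(520,33,60,110.5)
E
python3 chk.py 7
```

```text
('top',) [(61.2, (-8.0, 6.0, 2.0)), (61.0, (-8.0, 6.0, 0.0)), (60.8, (-8.0, -2.0, 0.0)), (60.7, (-7.0, 6.0, 2.0))]
('side',) [(138.4, (2.0, 0.0, 0.0)), (138.2, (3.0, 0.0, 0.0)), (137.4, (1.0, 0.0, 0.0)), (136.9, (2.0, 0.0, -2.0))]
('top', 'side') [(172.1, (2.0, 0.0, 0.0)), (171.4, (3.0, 0.0, 0.0)), (171.4, (1.0, 0.0, 0.0)), (171.0, (2.0, 0.0, -2.0))]
pad [517.90940196  34.53141479  20.86178496] 80.9375
shift [255.1 279.1  57.4] turn -0.006 | t 16.55 pos [ 345.9 -302.6  117.6] [-1.7993e+02 -4.0000e-02  1.1015e+02] F [0.4 0.3 0.6] w 70.1 grip 0.0
```

The side view puts the small piece within about 2 mm of centred. I'll use the same pictures to check that it's seated (tilt) and that the large one didn't move.

```bash
cat > chk2.py <<'E'
import sys,itertools; from vis import *
k=sys.argv[1]
I={n:cv2.imread(f"pics/{n}{k}.png")[:,:,::-1] for n in("top","side")}
G={n:cv2.GaussianBlur(I[n].astype(np.float32),(0,0),.6) for n in I}
def sc(n,pts,loops):
    uv=proj(n,pts); s=np.linspace(0,1,40)[:,None]; m=0
    for i,j in loops:
        L=uv[i]*(1-s)+uv[j]*s; d=L[-1]-L[0]; nr=np.array([d[1],-d[0]])/np.hypot(*d)
        f=lambda o:cv2.remap(G[n],(L[:,0]+o*nr[0]).astype(np.float32)[None],(L[:,1]+o*nr[1]).astype(np.float32)[None],cv2.INTER_CUBIC)[0]
        m+=np.abs(f(.8)-f(-.8)).mean()
    return m
loop=[(1,3),(3,7),(7,5),(5,1)]
# small: residual tilt (deg) of top face about own y, its height, position along large x
Rz=Rn.from_euler('z',np.radians(110.5)).as_matrix(); c=np.array([.5193,.0346,.033])
r=[]
for t,dz,dx in itertools.product((-10,-7.5,-5,-2.5,0,2.5,5),(-4,-2,0,2,4,6,8),(-2,-1,0,1,2,3,4)):
    Rs=Rn.from_euler('y',-np.radians(10+t)).as_matrix()@np.diag([-1,-1,1])
    b=M['small'][0]@Rs.T+[dx/1e3,0,dz/1e3+dx/1e3*.176]
    r.append((sc("side",b@Rz.T+c,loop),t,dz,dx))
r.sort(key=lambda q:-q[0]); print('small sc,tilt,dz,dx',[tuple(np.round(q,1).tolist()) for q in r[:8]])
# large: bottom outline + top outline
for n in("top","side"):
    r=[]
    for dx,dy,dw in itertools.product(range(-5,6),range(-5,6),(-3,-1.5,0,1.5,3)):
        R2=Rn.from_euler('z',np.radians(110.5+dw)).as_matrix()
        b=M['large'][0]@R2.T+c+[dx/1e3,dy/1e3,-.028]
        r.append((sc(n,b,[(0,4),(2,6),(1,3),(5,1),(3,7)] if n=="top" else [(0,4),(2,6),(1,3)]),dx,dy,dw))
    r.sort(key=lambda q:-q[0]); print('large',n,[tuple(np.round(q,1).tolist()) for q in r[:4]])
E
python3 chk2.py 7
```

```text
small sc,tilt,dz,dx [(139.0, 2.5, 0.0, 2.0), (138.7, 2.5, 0.0, 1.0), (138.3, 0.0, 0.0, 2.0), (138.1, 5.0, 2.0, 3.0), (138.1, 0.0, 0.0, 3.0), (138.0, 5.0, 2.0, 4.0), (137.9, 2.5, 2.0, 4.0), (137.7, 5.0, 0.0, 0.0)]
large top [(134.6, -1.0, 1.0, 1.5), (134.5, -1.0, 1.0, 0.0), (134.4, -1.0, 2.0, 1.5), (134.0, -1.0, 2.0, 0.0)]
large side [(33.6, -5.0, -5.0, 0.0), (33.2, -5.0, -5.0, -1.5), (32.9, -2.0, -1.0, 3.0), (32.9, -2.0, -2.0, 3.0)]
```

The small offcut is seated flat (residual tilt about 0, height as expected), and the pair is centred to 1–2 mm. Next is the headshell.

```bash
python3 mv.py 670.5 -22 115 183.5
```

```text
shift [151.7 401.4   2.2] turn -1.28 | t 16.55 pos [ 345.9 -302.6  117.6] [-1.7993e+02 -4.0000e-02  1.1015e+02] F [0.4 0.3 0.6] w 70.1 grip 0.0
```

Emit:
play_rows --pt "151.7 401.4 2 -1.28 55" --pt "151.7 401.4 2 -1.28 55" --pt "151.7 401.4 2 -1.28 55" --pt "151.7 401.4 2 -1.28 55" --pt "151.7 401.4 2 -1.28 55" --pt "151.7 401.4 2 -1.28 55" --pt "151.7 401.4 2 -1.28 55" --pt "151.7 401.4 2 -1.28 55"

```text
time_s: 17.35
tcp_pos: [0.6498, -0.0337, 0.1156]
tcp_rot: [3.141, -0.001, 3.136]
ft_force: [0.0, -0.6, 0.2]
width: 0.0553
gripper_force: 0.0
```

```bash
python3 mv.py 670.5 -22 60 183.5
```

```text
shift [-20.7  11.8  55.6] turn -0.067 | t 17.35 pos [649.8 -33.7 115.6] [ 1.7996e+02 -9.0000e-02  1.7966e+02] F [ 0.  -0.6  0.2] w 55.3 grip 0.0
```

Emit:
play_rows --pt "-17 10 0 -0.067 55" --pt "-17 10 40 -0.067 55" --pt "-17 10 52 -0.067 55" --pt "-17 10 52 -0.067 55" --pt "-17 10 52 -0.067 55"

```text
time_s: 17.85
tcp_pos: [0.6657, -0.0272, 0.0646]
tcp_rot: [3.141, -0.001, -3.089]
ft_force: [0.1, -0.3, 0.8]
width: 0.0546
gripper_force: 0.0
```

Run:
```python
from vis import *
import mv
I={n:get_image(n) for n in("side",)}
cv2.imwrite("pics/side8.png",I['side'][:,:,::-1])
p,f=fit('head',I,[.671,-.0225,.06],r=16); print(p*[1e3,1e3,57.3],f)
mv.go(670.5,-22,11,183.5)
```

```text
[671.7172675  -24.38417931   2.20065282] 101.375
shift [-4.2  5.3 54.9] turn -0.008 | t 17.9 pos [666.5 -27.5  65.9] [-1.7999e+02  1.0000e-01 -1.7698e+02] F [-0.2 -0.3 -0.3] w 55.1 grip 0.0
```

Emit:
play_rows --pt "-4 5 5 0 55" --pt "-4 5 30 0 55" --pt "-4 5 45 0 55" --pt "-4 5 52 0 55" --pt "-4 5 52 0 55" --pt "-4 5 52 0 55"

```text
time_s: 18.5
tcp_pos: [0.6703, -0.0222, 0.0131]
tcp_rot: [-3.142, 0.001, -3.089]
ft_force: [0.1, 0.3, -0.1]
width: 0.055
gripper_force: 0.0
```

```bash
python3 mv.py 670.5 -22 11 183.5
```

```text
shift [-0.2  0.2  2.1] turn -0.008 | t 18.5 pos [670.3 -22.2  13.1] [-1.8000e+02  6.0000e-02 -1.7696e+02] F [ 0.1  0.3 -0.1] w 55.0 grip 0.0
```

Closing slowly.

Emit:
play_rows --pt "0 0 2 0 40" --pt "0 0 2 0 32" --pt "0 0 2 0 27" --pt "0 0 2 0 24" --pt "0 0 2 0 22" --pt "0 0 2 0 20" --pt "0 0 2 0 18" --pt "0 0 2 0 15"

```text
time_s: 19.3
tcp_pos: [0.6702, -0.0222, 0.0109]
tcp_rot: [-3.141, 0.001, -3.088]
ft_force: [0.5, 0.7, 1.9]
width: 0.0177
gripper_force: 58.9
```

Emit:
play_rows --pt "0 0 0 0 12" --pt "0 0 0 0 12"

```text
time_s: 19.5
tcp_pos: [0.6702, -0.0222, 0.0109]
tcp_rot: [-3.141, 0.001, -3.088]
ft_force: [-0.1, -0.7, 2.3]
width: 0.018
gripper_force: 58.9
```

```bash
python3 mv.py 670.5 -22 11 183.5
```

```text
shift [-0.3  0.2 -0.1] turn -0.008 | t 19.5 pos [670.2 -22.2  10.9] [-1.7999e+02  5.0000e-02 -1.7695e+02] F [-0.1 -0.7  2.3] w 18.0 grip 58.86757850646973
```

Emit:
play_rows --pt "0 0 -10 0 12" --pt "0 0 -40 0 12" --pt "0 0 -80 0 12" --pt "0 0 -100 0 12" --pt "0 0 -100 0 12" --pt "0 0 -100 0 12"

```text
time_s: 20.1
tcp_pos: [0.6698, -0.0221, 0.1105]
tcp_rot: [3.142, 0.0, -3.088]
ft_force: [-0.6, 0.7, -0.4]
width: 0.018
gripper_force: 58.6
```

```bash
python3 mv.py 520.1 31.6 110 183.05
```

```text
shift [146.6  61.6   0.5] turn -0.0 | t 20.1 pos [669.8 -22.1 110.5] [ 1.8000e+02  1.0000e-02 -1.7695e+02] F [-0.6  0.7 -0.4] w 18.0 grip 58.646644949913025
```

Emit:
play_rows --pt "40 17 0 0 12" --pt "80 34 0 0 12" --pt "120 50 0 0 12" --pt "146.6 61.6 0 0 12" --pt "146.6 61.6 0 0 12" --pt "146.6 61.6 0 0 12" --pt "146.6 61.6 0 0 12"

```text
time_s: 20.8
tcp_pos: [0.5206, 0.0313, 0.1096]
tcp_rot: [-3.142, -0.001, -3.089]
ft_force: [-0.0, 0.3, -0.1]
width: 0.0179
gripper_force: 58.7
```

```bash
python3 mv.py 520.1 31.6 69.5 183.05
```

```text
shift [ 0.4  0.3 40.1] turn -0.0 | t 20.8 pos [520.6  31.3 109.6] [-1.8000e+02 -6.0000e-02 -1.7697e+02] F [-0.   0.3 -0.1] w 17.9 grip 58.667938113212585
```

Emit:
play_rows --pt "0.4 0.3 20 0 12" --pt "0.4 0.3 32 0 12" --pt "0.4 0.3 37 0 12" --pt "0.4 0.3 39 0 12" --pt "0.4 0.3 39 0 12"

```text
time_s: 21.3
tcp_pos: [0.52, 0.0317, 0.0713]
tcp_rot: [3.141, -0.0, -3.089]
ft_force: [-0.6, -0.9, -0.1]
width: 0.0179
gripper_force: 58.7
```

Emit:
play_rows --pt "0 0 1 0 12" --pt "0 0 1 0 12"

```text
time_s: 21.5
tcp_pos: [0.5202, 0.0319, 0.0711]
tcp_rot: [-3.142, 0.001, -3.088]
ft_force: [-0.7, 0.6, 0.1]
width: 0.0174
gripper_force: 58.7
```

```bash
python3 mv.py 520.1 31.6 67.5 183.05
```

```text
shift [ 0.1 -0.3  3.6] turn -0.0 | t 21.5 pos [520.2  31.9  71.1] [-1.8000e+02  7.0000e-02 -1.7695e+02] F [-0.7  0.6  0.1] w 17.4 grip 58.66823852062225
```

Emit:
play_rows --pt "0 0 1 0 12" --pt "0 0 1 0 12"

```text
time_s: 21.7
tcp_pos: [0.5199, 0.0319, 0.0697]
tcp_rot: [3.142, 0.0, -3.088]
ft_force: [0.3, 0.1, 0.5]
width: 0.0182
gripper_force: 58.7
```

Emit:
play_rows --pt "0 0 1 0 12" --pt "0 0 1 0 12"

```text
time_s: 21.9
tcp_pos: [0.5197, 0.0319, 0.0684]
tcp_rot: [3.142, -0.0, -3.088]
ft_force: [-0.3, -0.3, -0.1]
width: 0.0178
gripper_force: 58.7
```

Emit:
play_rows --pt "0 0 0.7 0 12" --pt "0 0 0.7 0 12"

```text
time_s: 22.1
tcp_pos: [0.5197, 0.0319, 0.0677]
tcp_rot: [3.141, -0.0, -3.088]
ft_force: [0.7, -0.1, 0.9]
width: 0.0178
gripper_force: 58.7
```

Emit:
play_rows --pt "0 0 0.7 0 12" --pt "0 0 0.7 0 12"

```text
time_s: 22.3
tcp_pos: [0.5199, 0.0319, 0.0675]
tcp_rot: [3.142, 0.0, -3.088]
ft_force: [-2.1, 0.0, 2.0]
width: 0.0178
gripper_force: 59.0
```

Emit:
play_rows --pt "0 0 0.7 0 12" --pt "0 0 0.7 0 12" --pt "0 0 0.7 0 12"

```text
time_s: 22.6
tcp_pos: [0.5199, 0.0319, 0.0675]
tcp_rot: [-3.142, 0.001, -3.088]
ft_force: [-3.2, -0.1, 5.5]
width: 0.0175
gripper_force: 59.3
```

Contact came at 67.5 mm, exactly the predicted height. I'll ease off a little and release slowly.

Emit:
play_rows --pt "0 0 -0.8 0 12" --pt "0 0 -0.8 0 17" --pt "0 0 -0.8 0 19" --pt "0 0 -0.8 0 20.5" --pt "0 0 -0.8 0 22" --pt "0 0 -0.8 0 25" --pt "0 0 -0.8 0 32" --pt "0 0 -0.8 0 40"

```text
time_s: 23.4
tcp_pos: [0.5198, 0.0319, 0.067]
tcp_rot: [3.141, -0.0, -3.088]
ft_force: [0.8, 0.7, 1.1]
width: 0.0402
gripper_force: 0.0
```

Emit:
play_rows --pt "0 0 -2 0 45" --pt "0 0 -10 0 50" --pt "0 0 -40 0 50" --pt "0 0 -80 0 50" --pt "0 0 -80 0 50"

```text
time_s: 23.9
tcp_pos: [0.5238, 0.0317, 0.1549]
tcp_rot: [-3.14, 0.014, -3.088]
ft_force: [0.4, 0.1, 1.1]
width: 0.05
gripper_force: 0.0
```

```bash
python3 mv.py 345 -300 147 183.05
```

```text
shift [ 196.3 -321.7    5.6] turn 0.0 | t 23.9 pos [523.8  31.7 154.9] [-179.93    0.79 -176.95] F [0.4 0.1 1.1] w 50.0 grip 0.0
```

Emit:
play_rows --pt "196 -322 0 0 50" --pt "196 -322 0 0 50" --pt "196 -322 0 0 50" --pt "196 -322 0 0 50" --pt "196 -322 0 0 50" --pt "196 -322 0 0 50" --pt "196 -322 0 0 50" --pt "196 -322 0 0 50"

```text
time_s: 24.7
tcp_pos: [0.3393, -0.3029, 0.1477]
tcp_rot: [-3.14, 0.0, -3.092]
ft_force: [0.5, -0.5, 0.3]
width: 0.0502
gripper_force: 0.0
```

```bash
python3 - <<'E'
import vis; from vis import *
I={n:get_image(n) for n in("top","side")}
for n in I: cv2.imwrite(f"pics/{n}9.png",I[n][:,:,::-1])
def wm(I,k):
    J=cv2.resize(I,None,fx=S,fy=S,interpolation=cv2.INTER_CUBIC).astype(int); return (J[...,2]>165).astype(np.uint8)
vis.mask=wm
M['shell']=M['head'][1:]
for n in I:
  for z in (.0566,):
    p,f=fit('shell',{n:I[n]},[.5209,.0316,.05],z=z,r=14); print(n,np.round(p*[1e3,1e3,57.3],1),round(f,1))
I0=cv2.imread("pics/top0.png")[:,:,::-1]; D=np.abs(I0.astype(int)-I['top']).max(2)>45
n,_,st,c=cv2.connectedComponentsWithStats(cv2.morphologyEx(D.astype(np.uint8),cv2.MORPH_OPEN,np.ones((2,2))))
print([(np.round(c[i]).astype(int).tolist(),int(st[i,4])) for i in range(1,n) if st[i,4]>6])
E
python3 chk2.py 9 | head -1
```

```text
top [521.1  31.    3. ] 9.8
side [520.5  30.5   6.5] 19.4
[([315, 170], 120), ([376, 200], 526), ([298, 216], 194), ([307, 211], 14), ([282, 224], 8), ([234, 236], 317), ([287, 226], 22), ([419, 337], 9772), ([64, 328], 83), ([76, 332], 148), ([260, 371], 3232), ([39, 367], 2325), ([101, 355], 58), ([322, 363], 28), ([334, 374], 121), ([312, 370], 8), ([291, 387], 127), ([315, 384], 317), ([328, 383], 31), ([72, 398], 27)]
small sc,tilt,dz,dx [(134.3, 5.0, 6.0, -2.0), (134.2, 5.0, 8.0, -2.0), (131.9, 5.0, 8.0, -1.0), (129.2, 5.0, 6.0, -1.0), (129.2, 5.0, 8.0, 0.0), (125.8, 5.0, 8.0, 1.0), (125.3, -7.5, 2.0, -2.0), (124.7, -7.5, 4.0, 0.0)]
```

The headshell stands within about 1 mm of the intended point in both cameras, and nothing else on the lid has moved, so I'll hand in.

```bash
python3 -c "
from station import *
print(finish_job())"
```

```text
the job is handed in; nothing more can be done
None
```

The stand is built and handed in after about 25 s of robot time: the large offcut is on the pad to about 1 mm, the small one is seated on it to about 1–2 mm with its top face level as far as the camera fits and contact height show, the headshell is upright within about 1 mm of that face's middle, and nothing else on the lid moved.

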